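Hold the spring clamp open over the cottle's flange

TASK

I am about to slip a shim in under the clamp on the small metal cottle (the round upright band with a flat flange). Squeeze the handles of the spring clamp so that its jaws gape wide, lift it off the table, and bring it level over the upright flange so that the flange stands well inside the open jaws, one jaw on each side, neither touching it. Finish while still holding the clamp there, open and clear of the table; do not let go, and do not shift the cottle or the tub, the plug and the clay scrap around it.

Things in the scene. Friction and masses are not known exactly. Their poses are not given: they have to be found in the camera images.
- clamp: Loose spring clamp lying flat, 59 x 118 mm, arms 12 mm thick, 0.05 kg. Origin: on its underside at mid-length; z up. Along own y: jaw tips -59 mm, hinge pin -3, handle ends +59. Closed handles are 49 mm wide outside at y = +38; outer faces lean out 0.26 rad each, parallel when wide open. Squeezing the handles (along x) opens the jaws. Fixed arm on the +x side.
- clamp_jaw (a joint): Opening of the clamp: 0 = jaws closed, 0.52 rad = wide open at its stop (tips about 30 mm apart). The spring resists with 0.15 N m closed, 0.46 N m wide open: about 4 to 11 N on each handle, 41 mm from the pin. A grip of 25 N holds it firmly at the stop.
- clamp_tip (a point): Tip of the clamp's fixed jaw, inner side, 58 mm from the clamp's origin toward -y, 6 mm above its underside.
- jaw_tip (a point): Tip of the clamp's moving jaw, inner side; lies against clamp_tip when closed and swings toward the clamp's -x as it opens.
- cottle: Small casting cottle: upright band of bare sheet metal, 110 mm across, 115 high, round a plaster model; clay coil at its foot (131 mm across, 11 high). Loose, 2.5 kg. Origin: centre of its underside, z up. On its -x side, roughly toward the robot, the band's ends meet in one flat upright flange, 5.4 mm thick, in the plane y = 0 from x = -55 mm to its free edge at x = -105, z = 0 to 115.
- flange_edge (a point): Point on the flange's free upright edge, 105 mm from the cottle's axis and 65 mm above the table.
- tub: Bystander: white plastic tub, 88 mm across, 66 mm high; origin at the centre of its underside. Stands on the other side from the clamp.
- plug: Bystander: small plaster plug, 30 mm across, 28 mm high; origin at the centre of its underside.
- scrap: Bystander: lump of clay-coloured scrap, 41 x 47 x 17 mm; origin at the centre of its underside.

How it is judged:
On the way:
1. the clamp is squeezed open and lifted off the table (value of joint clamp_jaw above 0.3 rad and height (world z) of clamp above 0.015 m and contact force between the fingers and clamp above 2 N), for 0.2 s.
At the end, for the whole second after the job is handed in: Clamp held (over 2 N), still, open over 0.3 rad, level to 0.4 rad, underside 15 mm and tips 25-110 mm up; tips on opposite sides of the flange, each over 5 mm from its mid-plane and 12 mm past its edge; under 0.5 N on the cottle, which is within 10 mm of its start (all of step 1 and x of each of clamp_tip, jaw_tip in the frame of cottle above -0.093 m and ((y of clamp_tip in the frame of cottle above 0.005 m and y of jaw_tip in the frame of cottle below -0.005 m) or (y of jaw_tip in the frame of cottle above 0.005 m and y of clamp_tip in the frame of cottle below -0.005 m)) and height (world z) of clamp_tip between 0.025 and 0.11 m and height (world z) of jaw_tip between 0.025 and 0.11 m and angle between clamp's own z axis and vertical below 0.4 rad and contact force between clamp and cottle below 0.5 N and linear speed of clamp below 0.03 m/s and distance of cottle from where it was at the start of the episode below 0.01 m); the arm keeps its last pose, push and grip.
It fails at once if the cottle is shifted by more than 10 mm (distance of cottle from where it was at the start of the episode above 0.01 m).
It fails at once if the tub is shifted by more than 20 mm (distance of tub from where it was at the start of the episode above 0.02 m).
It fails at once if the plaster plug is shifted by more than 20 mm (distance of plug from where it was at the start of the episode above 0.02 m).
It fails at once if the clay scrap is shifted by more than 20 mm (distance of scrap from where it was at the start of the episode above 0.02 m).
It also fails if it takes over 35 s, if anything falls off the work surface, if the arm or the gripper's body presses on something with over 40 N, if the wrist force passes 120 N, or if a joint passes its speed limit or range.

ROBOT

A 6-joint arm with a two-finger parallel gripper is mounted at the origin on a cart in front of the work surface, level with it; the furniture and walls round the work are solid. World frame = base frame: x ahead of the robot, y to its left, z up, the work surface at z = 0. Lengths are in m, angles in rad, forces in N, time in s.
With the tool pointing down it reaches from about 0.275 to 0.825 m from the base axis. Payload 4.9 kg.
Tool frame: the origin (TCP) lies midway between the tips of the shut fingers; the grasp point (between the pads) lies 19 mm behind it (grip_point_offset is the distance from the TCP to the grasp point, in m); z points along the fingers, y is the line along which they close (so a half turn about z gives the same grasp; the last joint's range is limited). The gripper opens to 85 mm and grips with 20 to 120 N. Pads are 22 mm wide; open, the fingers measure 114 mm over their backs; the gripper's body (76 mm by 85 mm) begins 54 mm behind the grasp point. The pads swing forward as they close: fully open they stand 13 mm farther back than shut.
Start: joints at [-1.341, 0.326, -0.193, 1.052, 0, 1.437], TCP at [0.196, -0.514, 0.231] pointing down, gripper open.
Joint ranges: [-2.65, 2.65], [-0.97, 1.79], [-1.3, 1.35], [-1.93, 2.1], [-1.47, 1.37], [-3.14, 3.14]. Speed limits (rad/s): [2.57, 2.57, 3.14, 3.14, 3.14, 3.14].

INTERFACE

Orientations are given as a rotation vector (axis times angle).
In Python, from cell import * gives the robot as it stands. Calls block until the motion is done:
- movep(position, orientation): joint-space move of the TCP to a pose.
- move_l(position, velocity=0.15, rot=None, until_force=None): straight line of the TCP; rot=None keeps the orientation; velocity is the mean speed in m/s. With until_force (N) it stops when the force on the tool has changed by that much, and returns True; else False.
- set_joints(angles): joint-space move.
- let_go() and grab(newtons=None): open the fingers fully, or close them until they stop; newtons is the grip in N (None keeps the last).
- sleep(seconds).
- ik(position, orientation): joint angles nearest the present ones, or None.
- get_state(): the state.
- grab_frame(name): name is "side" or "top"; returns a dict with "img" (420x560x3 uint8, red, green, blue), "fx", "fy", "cx", "cy" (pixels), "k1" (the pictures are not rectified: a ray, as slopes to the right and down, at radius r is drawn at 1 + k1 r^2 times it, then the intrinsics apply), "cam_to_world" (4x4, takes a point from camera to world coordinates). Camera axes: x right, y down, z forward; pixel columns grow to the right and rows downward; lengths in m; the calibration is good to about 2 mm. A picture is of the moment at which its call begins. There is no depth.
A pose or a line that the arm cannot do raises MotionError and nothing moves.
- sign_off(): hands the job in; it is judged then, once.
Trained networks look in the newest picture that a camera, given by its name, has taken for a name from the list of things; names that differ only in an ending like _2 or _b are one class to them, and where a whole thing is asked for, a point or a joint stands for the part that bears it (a point fixed in the world has none). Each returns a list of dicts, best first, with "score" (0 to 1); they miss things now and then, are a little off and sometimes report something else, mostly with a low value. They report only what shows in the picture. A call takes as long as a camera call.
- spot_in(camera, name): "centre" ([column, row] in pixels, amid what is visible of it).
- silhouettes(camera, name): "mask" (420x560 bool, what is visible of it) and "centre" ([column, row] in pixels, amid what is visible of it).
- tip_of(camera, name): "centre" ([column, row] in pixels: a listed point, or the origin of a listed thing).
The state is a dict: "clock": time; "q": joint angles; "joint_velocities": joint speeds; "tau": joint torques, N m; "position": TCP position; "eef_rot": TCP orientation; "contact_force": force on the tool from outside, world axes, zero at the start; "wrist_torque": the same for the moment, N m; "finger_gap": opening from 0.0 (shut) to 1.0 (fully open); "grasp_force": force on a finger pad.
Only numpy, scipy, OpenCV 4.12 (cv2) and the standard library are available. Lean on these libraries where they do the work, as an engineer would, in place of code of your own. Each camera call takes 0.05 s, during which the arm holds its last target. There are 200 camera calls.

## Working session

There is one attempt and no reset: what is moved stays moved. The work goes in short steps, each a Python script; the robot and the scene stay as the last script left them, time stands still between calls to the robot, and variables do not carry over. Pictures are saved under pics/ and viewed, at most 10 in all, crops included, and the job is handed in when it is done.

```bash
mkdir -p pics; ls; cat > h.py <<'E'
from cell import *
import numpy as np, cv2
from scipy.spatial.transform import Rotation as R
def ray(f,px):
    K=np.array([[f['fx'],0,f['cx']],[0,f['fy'],f['cy']],[0,0,1.]])
    d=np.array([(px[0]-f['cx'])/f['fx'],(px[1]-f['cy'])/f['fy']]);u=d.copy()
    for _ in range(20): u=d/(1+f['k1']*(u@u))
    T=np.array(f['cam_to_world']); v=T[:3,:3]@np.array([u[0],u[1],1]); return T[:3,3],v/np.linalg.norm(v)
def onz(f,px,z):
    o,v=ray(f,px); return o+v*(z-o[2])/v[2]
def proj(f,p):
    T=np.array(f['cam_to_world']); c=T[:3,:3].T@(np.asarray(p)-T[:3,3]); u=c[:2]/c[2]; u=u*(1+f['k1']*(u@u))
    return np.array([f['fx']*u[0]+f['cx'],f['fy']*u[1]+f['cy']])
def tri(rs):
    A=np.zeros((3,3));b=np.zeros(3)
    for o,v in rs:
        P=np.eye(3)-np.outer(v,v);A+=P;b+=P@o
    return np.linalg.solve(A,b)
def save(f,n): cv2.imwrite('pics/'+n,cv2.cvtColor(f['img'],cv2.COLOR_RGB2BGR))
E
python3 - <<'E'
from h import *
F={c:grab_frame(c) for c in('top','side')}
for c in F:
    save(F[c],c+'0.png'); T=np.array(F[c]['cam_to_world']);print(c,T[:3,3].round(3),T[:3,2].round(3))
for n,z in [('clamp',0),('clamp_tip',.006),('jaw_tip',.006),('cottle',0),('flange_edge',.065),('tub',0),('plug',0),('scrap',0)]:
    for c in F:
        for d in tip_of(c,n)[:2]: print(n,c,round(d['score'],2),np.round(d['centre'],1),onz(F[c],d['centre'],z).round(4))
print(get_state())
E
```

```text
pics
top [4.520e-01 1.000e-03 1.016e+00] [ 0.167 -0.001 -0.986]
side [ 0.636 -1.205  0.896] [-0.019  0.825 -0.565]
clamp top 0.72 [370.5 261.8] [ 0.503  -0.2201  0.    ]
clamp side 0.59 [233.5 293.5] [ 0.5065 -0.2332  0.    ]
clamp_tip top 0.9 [362.5 240.6] [ 0.5508 -0.2011  0.006 ]
clamp_tip top 0.71 [173.5 257.7] [0.504  0.2303 0.006 ]
clamp_tip side 0.82 [252.1 283.8] [ 0.5497 -0.2029  0.006 ]
jaw_tip top 0.55 [363.8 242.1] [ 0.5474 -0.2041  0.006 ]
jaw_tip side 0.83 [254.7 282.5] [ 0.5558 -0.1979  0.006 ]
cottle top 0.82 [275.5 191.1] [6.643e-01 6.000e-04 0.000e+00]
cottle side 0.57 [299.6 238.4] [ 0.6672 -0.0044  0.    ]
flange_edge top 0.61 [280.  230.7] [ 0.5634 -0.0107  0.065 ]
flange_edge side 0.7 [261.8 221.4] [ 0.5646 -0.0195  0.065 ]
tub top 0.68 [171.9 256.2] [0.5076 0.2355 0.    ]
tub side 0.8 [246.6 189.8] [0.5023 0.2439 0.    ]
plug top 0.68 [189.4 165.3] [0.7232 0.206  0.    ]
plug top 0.34 [360.8 240.9] [ 0.5507 -0.1984  0.    ]
plug side 0.44 [317.1 200.2] [0.7215 0.192  0.    ]
scrap top 0.7 [348.7 180.2] [ 0.6938 -0.1718  0.    ]
scrap side 0.44 [314.7 282. ] [ 0.704  -0.1841  0.    ]
{'clock': 0.9, 'q': array([-1.34122552e+00,  3.26178225e-01, -1.92581040e-01,  1.05201184e+00,
       -3.33824189e-05,  1.43659773e+00]), 'joint_velocities': array([ 1.16184676e-03, -5.81104147e-05,  9.15209491e-04, -1.02879018e-03,
       -8.80313907e-04, -1.00208379e-03]), 'tau': array([ 1.31037992e-03, -4.43312001e+01,  2.62763518e+01,  8.97858881e-04,
       -1.24083108e-04,  1.72961029e-05]), 'position': array([ 0.19569678, -0.51403079,  0.23129992]), 'eef_rot': array([ 3.08974426e+00,  5.68257451e-01, -5.04886929e-05]), 'contact_force': array([ 0.08754773,  0.51427731, -0.06243576]), 'wrist_torque': array([-0.0095183 ,  0.0368304 ,  0.01350424]), 'grasp_force': 0.0, 'finger_gap': 1.00350145733661}
```

```bash
python3 - <<'E'
import cv2
a=cv2.imread('pics/top0.png');b=cv2.imread('pics/side0.png')
import numpy as np
l=cv2.resize(a[170:310,240:410],None,fx=4,fy=4,interpolation=cv2.INTER_CUBIC)
cv2.imwrite('pics/c0.png',l)
r=cv2.resize(b[170:320,180:360],None,fx=4,fy=4,interpolation=cv2.INTER_CUBIC)
cv2.imwrite('pics/c1.png',r)
E
```

```text
(no output)
```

View pics/c0.png

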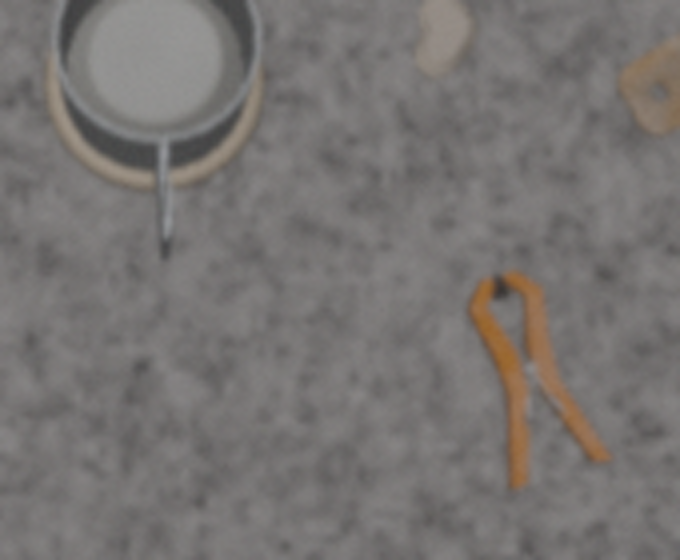

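View pics/c1.png

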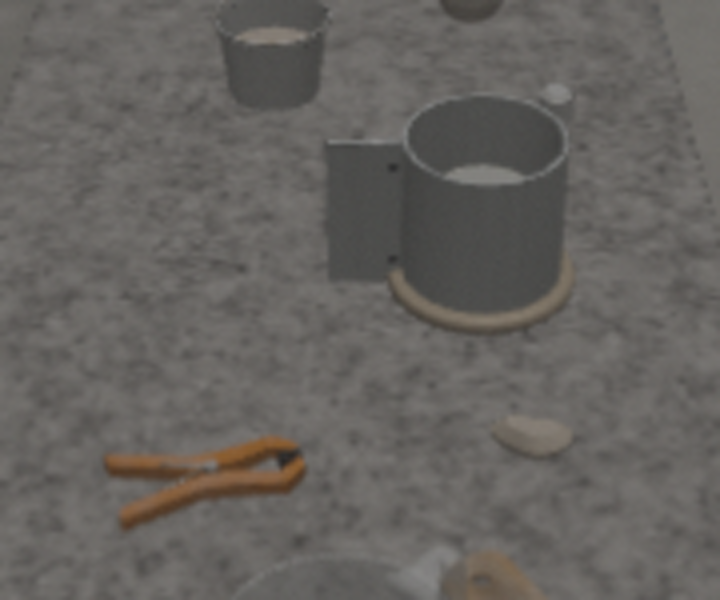

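The top crop shows the clamp with its jaw tips at full-image pixel (365,240) and handle ends at about (369,291) and (391,284). The flange's top edge runs from (281,205) to (281,233). In the side view the flange faces the robot and there is open space between it and the clamp. Next I'll fit the clamp and flange poses.

```bash
python3 - <<'E'
from h import *
F={c:grab_frame(c) for c in('top','side')}
P={}
for c in F:
    f=F[c]
    s=silhouettes(c,'clamp')
    print(c,[(round(d['score'],2),np.round(d['centre'],0),d['mask'].sum()) for d in s[:3]])
    m=s[0]['mask']; hsv=cv2.cvtColor(f['img'],cv2.COLOR_RGB2HSV)
    mm=cv2.dilate(m.astype(np.uint8),np.ones((9,9)))>0
    col=mm&(hsv[...,1]>100); 
    ys,xs=np.nonzero(col); W=np.array([onz(f,p,.008)[:2] for p in zip(xs,ys)])
    np.save('pics/W'+c+'.npy',W)
    hull=cv2.convexHull(W.astype(np.float32))[:,0]
    for nm,p in(('col',W),):
        r=cv2.minAreaRect((p*1000).astype(np.float32)); print(c,len(p),p.mean(0).round(4),r)
    # flange
    s=silhouettes(c,'cottle'); print('cottle',[(round(d['score'],2),np.round(d['centre'],0),d['mask'].sum()) for d in s[:2]])
    ys,xs=np.nonzero(s[0]['mask'])
    if c=='top':
        for r in range(200,240,2):
            q=xs[ys==r]; 
            if len(q): print(r,q.min(),q.max(),onz(f,((q.min()+q.max())/2,r),.115).round(4))
    else: print('side bbox',xs.min(),xs.max(),ys.min(),ys.max())
E
```

```text
top [(0.62, array([371., 262.]), np.int64(676))]
top 413 [ 0.5018 -0.2185] ((499.5674133300781, -220.6041259765625), (114.69512176513672, 55.6456413269043), 17.98475456237793)
cottle [(0.97, array([276., 186.]), np.int64(2856))]
200 253 304 [ 0.6215 -0.0059  0.115 ]
202 254 303 [ 0.6173 -0.006   0.115 ]
204 255 302 [ 0.6131 -0.0061  0.115 ]
206 256 300 [ 0.6089 -0.0051  0.115 ]
208 258 299 [ 0.6047 -0.0062  0.115 ]
210 260 297 [ 0.6005 -0.0063  0.115 ]
212 262 294 [ 0.5963 -0.0053  0.115 ]
214 265 291 [ 0.5921 -0.0054  0.115 ]
216 269 286 [ 0.5879 -0.0044  0.115 ]
218 278 283 [ 0.5839 -0.0107  0.115 ]
220 279 282 [ 0.5797 -0.0107  0.115 ]
222 279 282 [ 0.5756 -0.0108  0.115 ]
224 279 282 [ 0.5714 -0.0109  0.115 ]
226 280 282 [ 0.5673 -0.012   0.115 ]
228 280 282 [ 0.5632 -0.012   0.115 ]
230 280 282 [ 0.559  -0.0121  0.115 ]
232 280 282 [ 0.5549 -0.0122  0.115 ]
side [(0.58, array([233., 290.]), np.int64(583))]
side 433 [ 0.5023 -0.2248] ((501.7947998046875, -224.36883544921875), (114.88674926757812, 62.79771423339844), 16.856334686279297)
cottle [(0.61, array([294., 223.]), np.int64(2925))]
side bbox 262 322 194 252
```

View pics/top0.png

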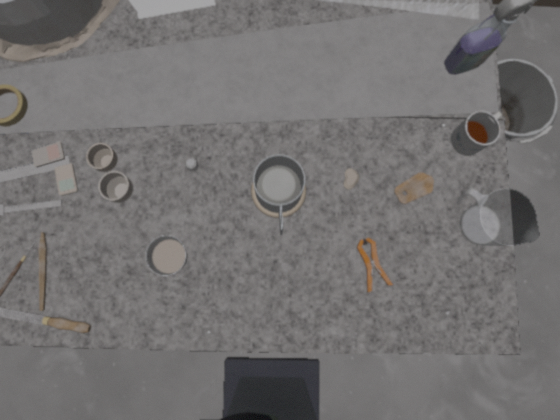

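The scene around both objects is open. The fitted clamp centre is (0.500, -0.222) with its axis at 0.305 rad, which agrees with the given sizes and the tip estimates. Going for the grasp.

```bash
cat >> h.py <<'E'
def rot(yaw,flip=False):
    x=np.array([np.cos(yaw),np.sin(yaw),0])*(-1 if flip else 1); z=np.array([0,0,-1.]); return R.from_matrix(np.c_[x,np.cross(z,x),z]).as_rotvec()
E
python3 - <<'E'
from h import *
f=grab_frame('top')
print('ring',onz(f,(279.6,184),.115).round(4))
yaw=.305; a=np.array([np.cos(yaw),np.sin(yaw)]); g=np.array([.5003,-.2222])-.038*a
for fl in(0,1): print(fl,ik([*g,.12],rot(yaw,fl)),ik([.49,-.02,.06],rot(.07,fl)))
fl=min((0,1),key=lambda k:abs(ik([*g,.12],rot(yaw,k))[5]))
print('flip',fl)
movep([*g,.12],rot(yaw,fl)); move_l([*g,.04]); print(move_l([*g,.002],velocity=.06,until_force=8))
s=get_state(); print(s['position'],s['contact_force'])
grab(30); sleep(.3); s=get_state(); print(s['position'],s['contact_force'],s['finger_gap'],s['grasp_force'],s['clock'])
F=grab_frame('top'); G=grab_frame('side')
a1=cv2.resize(F['img'][220:310,320:420],(400,360),interpolation=2);a2=cv2.resize(G['img'][240:330,180:280],(400,360),interpolation=2)
cv2.imwrite('pics/g.png',np.hstack([a1,a2])[...,::-1])
E
```

```text
ring [ 0.6555 -0.0077  0.115 ]
0 [-0.60851739  0.37568732 -0.4315414   0.76356761  0.          2.22807526] [-1.91441981e-01  4.11653701e-01 -5.70067804e-01  5.89074822e-01
 -4.44089210e-16  2.88015067e+00]
1 [-0.60851739  0.37568732 -0.4315414   0.76356761  0.         -0.91351739] [-0.19144198  0.4116537  -0.5700678   0.58907482  0.         -0.26144198]
flip 1
False
[ 0.46409164 -0.23364209  0.00194155] [-0.67831714 -0.07329821 -1.07317134]
[ 0.46501676 -0.23474829  0.00387825] [-3.72917961  0.01818003 13.7822741 ] 0.287418492929277 30.43150406330824 5.6083
```

View pics/g.png

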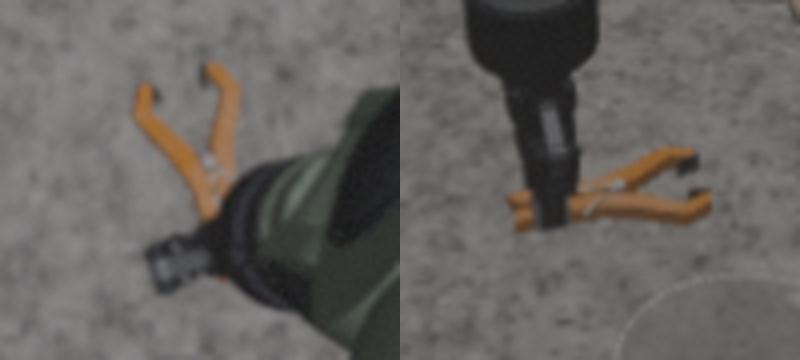

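The clamp is squeezed wide open: in the crop the tips are apart at about (150,90) and (210,72). The fingers press lightly on the table. I'll lift it, move to a standoff short of the flange and re-measure there.

```bash
python3 - <<'E'
from h import *
s=get_state(); p=s['position']
move_l([p[0],p[1],.08],velocity=.08)
movep([.43,-.02,.065],rot(.07,1)); sleep(.2)
s=get_state(); print(s['position'],s['contact_force'],s['finger_gap'],s['grasp_force'],s['clock'],s['q'][5])
F={c:grab_frame(c) for c in('top','side')}
for n in('clamp_tip','jaw_tip','flange_edge','cottle'):
    rs=[]
    for c in F:
        for d in tip_of(c,n)[:2]:
            if abs(onz(F[c],d['centre'],.06)[1])<.08:
                print(n,c,round(d['score'],2),np.round(d['centre'],1),onz(F[c],d['centre'],0 if n=='cottle' else .065).round(4)); rs.append(ray(F[c],d['centre'])); break
    if len(rs)==2: print('  tri',tri(rs).round(4))
a1=cv2.resize(F['top']['img'][165:265,230:330],(400,400),interpolation=2);a2=cv2.resize(F['side']['img'][170:270,200:300],(400,400),interpolation=2)
cv2.imwrite('pics/s.png',np.hstack([a1,a2])[...,::-1])
E
```

```text
[ 0.43084954 -0.02121132  0.06510613] [-0.01118663 -0.36511805 -0.96731673] 0.28325654056313165 29.457022547721863 7.9083 -0.28861408353104323
clamp_tip top 0.68 [273.2 248.2] [0.5253 0.0033 0.065 ]
clamp_tip side 0.55 [247.1 216. ] [0.5236 0.0044 0.065 ]
  tri [0.5245 0.0032 0.066 ]
jaw_tip top 0.51 [288.  248.9] [ 0.5244 -0.0285  0.065 ]
jaw_tip side 0.5 [248.7 224.1] [ 0.5306 -0.0332  0.065 ]
  tri [ 0.5274 -0.0282  0.061 ]
flange_edge top 0.91 [279.3 233. ] [ 0.5584 -0.0092  0.065 ]
flange_edge side 0.67 [261.3 217.3] [ 5.623e-01 -3.000e-04  6.500e-02]
  tri [ 0.5603 -0.0088  0.0704]
cottle top 0.95 [273.6 190.5] [0.6657 0.0051 0.    ]
```

View pics/s.png

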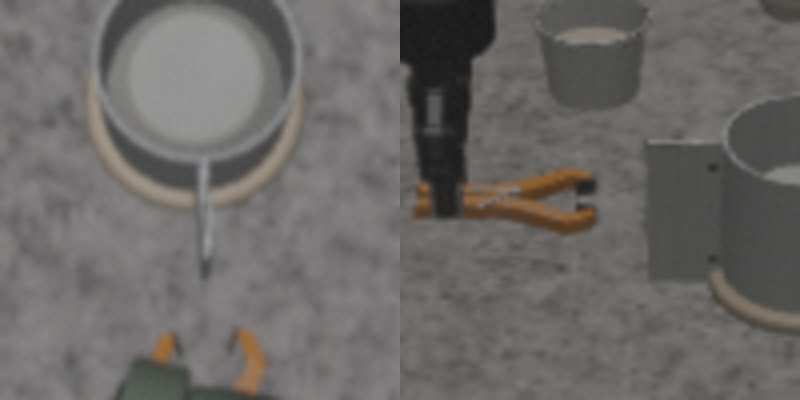

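At the standoff the open jaws straddle the flange line: the tips sit at about y = +0.003 and -0.028, with the flange at about -0.011. The clamp is level. I'll advance 62 mm slowly.

```bash
python3 - <<'E'
from h import *
p=np.array(get_state()['position'])
print(move_l([.43+.062,-.02+.003,.065],velocity=.04,until_force=4)); sleep(.3)
s=get_state(); print(s['position'],s['contact_force'],s['finger_gap'],s['grasp_force'],s['clock'])
F={c:grab_frame(c) for c in('top','side')}
for n in('clamp_tip','jaw_tip','flange_edge','cottle'):
    for c in F:
        for d in tip_of(c,n)[:1]: print(n,c,round(d['score'],2),np.round(d['centre'],1),onz(F[c],d['centre'],0 if n=='cottle' else .065).round(4))
a1=cv2.resize(F['top']['img'][165:265,230:330],(400,400),interpolation=2);a2=cv2.resize(F['side']['img'][170:270,220:320],(400,400),interpolation=2)
cv2.imwrite('pics/e.png',np.hstack([a1,a2])[...,::-1])
E
```

```text
False
[ 0.49194113 -0.0169943   0.06501638] [ 0.34357813  0.15603732 -0.41561557] 0.2867706533395836 29.461405891925097 10.4083
clamp_tip side 0.67 [269.8 215.4] [0.5848 0.0096 0.065 ]
flange_edge side 0.68 [261.3 221.6] [ 0.5633 -0.0205  0.065 ]
cottle side 0.64 [300.1 239.3] [ 0.6686 -0.0085  0.    ]
```

View pics/e.png

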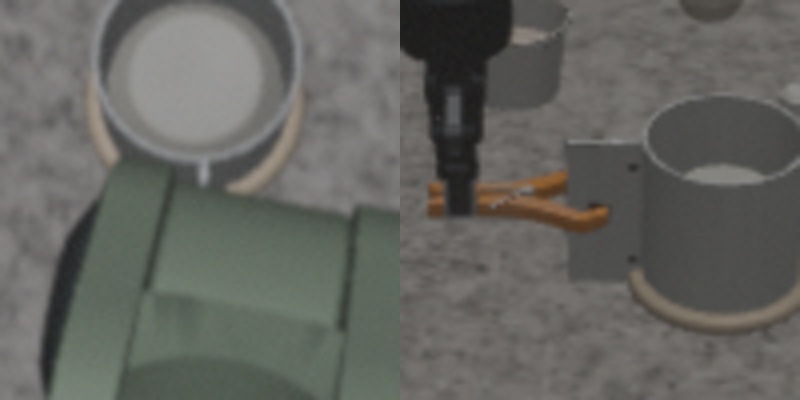

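The near jaw is in front of the flange, about 26 mm past its edge. The far jaw is hidden behind it. Contact force is negligible and the flange stands where it did, so I'm handing in.

```bash
python3 -c "
from h import *
print(sign_off())"
```

```text
the job is handed in; nothing more can be done
None
```

I handed the job in with the clamp squeezed wide open, held level and about 6 cm above the table. Its jaws stand either side of the flange, about 25 mm past its edge, with no measurable contact on the cottle; the far jaw was hidden in the last pictures, so I worked out its position from the standoff measurement, and sign-off returned no verdict.

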